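Refit the sleeve and roller of the enrober belt end

ROBOT

A 6-joint arm with a two-finger parallel gripper is mounted at the origin on the work surface. World frame = base frame: x ahead of the robot, y to its left, z up, the work surface at z = 0. Lengths are in m, angles in rad, forces in N, time in s.
With the tool pointing down it reaches from about 0.3 to 0.75 m from the base axis. Payload 8.5 kg.
Tool frame: the origin (TCP) lies midway between the tips of the shut fingers; the grasp point (between the pads) lies 19 mm behind it (robot.grasp_offset is the distance from the TCP to the grasp point, in m); z points along the fingers, y is the direction in which the jaws open and shut (so a half turn about z gives the same grasp; the last joint's range is limited). The gripper opens to 85 mm and grips with 20 to 120 N. Pads are 22 mm wide; open, the fingers measure 114 mm over their backs; the gripper's body (76 mm by 85 mm) begins 54 mm behind the grasp point. The pads swing forward as they close: fully open they stand 13 mm farther back than shut.
Start: joints at [0.988, 0.381, 1.297, -0, 1.464, -0.215], TCP at [0.198, 0.513, 0.231] pointing down, gripper open.
Joint ranges: [-3.11, 3.11], [-0.89, 2.33], [0.22, 2.48], [-1.42, 4.56], [0.17, 2.85], [-2.88, 2.88]. Speed limits (rad/s): [2.39, 2.39, 3.14, 3.14, 3.14, 3.14].

INTERFACE

Orientations are given as a rotation vector (axis times angle).
In Python, from plant import robot gives the robot as it stands. Calls block until the motion is done:
- robot.reach(position, orientation): joint-space move of the TCP to a pose.
- robot.move_linear(position, ori=None, speed=0.15): straight line of the TCP; ori=None keeps the orientation; speed is the mean speed in m/s.
- robot.set_joints(angles): joint-space move.
- robot.ungrasp() and robot.close(f_grip=None): open the fingers fully, or close them until they stop; f_grip is the grip in N (None keeps the last).
- robot.sleep(seconds).
- robot.solve_ik(position, orientation): joint angles nearest the present ones, or None.
- robot.state(): the state.
- robot.grab_frame(name): name is "side" or "top" or "wrist"; returns the picture (420x560x3 uint8, blue, green, red); there is no depth.
- robot.calibration(name): a dict with "fx", "fy", "cx", "cy" (pixels), "xyz" and "orientation" of the camera in the world; the wrist camera has in their place "tool_from_camera" (4x4, takes a point from camera to tool coordinates, whose origin is the TCP and whose axes are the flange's). Camera axes: x right, y down, z forward; pixel columns grow to the right and rows downward; lengths in m; the calibration is good to about 2 mm. A picture is of the moment at which its call begins: read the wrist's pose just before it. calibration takes no time and is no camera call.
A pose or a line that the arm cannot do raises robot.Unreachable and nothing moves.
- robot.close_job(): hands the job in, once; it reports no verdict.
The state is a dict: "time": time; "qpos": joint angles; "joint_vel": joint speeds; "joint_efforts": joint torques, N m; "tcp_pos": TCP position; "orientation": TCP orientation; "wrist_force": force on the tool from outside, world axes, zero at the start; "wrist_torque": the same for the moment, N m; "opening": finger opening in m.
Only numpy, scipy, OpenCV 4.12 (cv2) and the standard library are available. Lean on these libraries where they do the work, as an engineer would, in place of code of your own. Each camera call takes 0.05 s, during which the arm holds its last target.

TASK

The belt end of the chocolate enrober is back from the wash. Slide the blue bearing sleeve, chamfered end first, into the bore of the tilted bearing block until its collar sits flat on the block, and lay the white roller from its cradle into the two slotted cheeks so that both axle ends rest on the bottom of their slots. Either may go first; let go of both and leave the jar and the spatula where they are.

Things in the scene. Friction and masses are not known exactly. Their poses are not given: they have to be found in the camera images.
- sleeve_center (a point): Centre of the loose blue bearing sleeve: solid round part, 100 mm long, 180 g, starts upright, chamfered end down. z: along it, to the grip end. From the chamfered end up: chamfer 30 to 36 mm dia. (5 mm), shank 36 mm dia. to 48 mm, collar 54 mm dia. 48 to 56 mm, neck 36 mm dia. 56 to 100 mm (grip it there, middle 28 mm from this point on +z). Collar's seating face: 2 mm from this point on -z.
- bore_mouth (a point): Centre of the bore's mouth in the top face of the steel bearing block (70 x 70 x 58 mm), fixed, 112 mm above the table. z: out of the bore, 30 degrees from vertical, leaning to the robot's side; y: level, parallel to slot_seat's y. Bore 38 mm dia., 52 mm deep, blind. Sleeve home: its centre 2 mm from here on +z. Nearest slotted cheek: 73 mm away on -y.
- roller_center (a point): Centre of the loose white roller with orange bands, 100 mm long, 36 mm dia., 300 g; steel axle 12 mm dia., 150 mm long (25 mm out at each end). y: along the axle; ends alike. Starts level in a fixed white cradle, axle in two V notches 62 mm either side of the centre, axis 40 mm above the table; notch tops 54 mm, cradle floor 6 mm above the table.
- roller_end_a (a point): Centre of the axle's end face at the roller's +y end, 75 mm from the roller's centre.
- roller_end_b (a point): Centre of the axle's end face at the roller's -y end, 75 mm from the roller's centre.
- slot_seat (a point): Where the roller's centre lies when both axle ends are bottomed: midway between two fixed steel cheeks, 66 mm above the table. z: up; y: cheek to cheek, as the axle must lie; x: level, across the slots. Cheeks 12 mm thick, their middles 62 mm either side on y (112 mm clear between). Slots open at the top, 16 mm wide, floor 60 mm, flared mouth 90 mm above the table; base plate 12 mm thick beneath.
- jar: Bystander: amber jar with a steel lid, 60 mm wide, 75 mm tall; origin under its centre.
- spatula: Bystander: spatula, 240 mm long, lying flat.
Mind the look-alikes: they are no part of the job. There is more than one size of the part that bears sleeve_center; the job needs the larger. What is shaped like the part that bears roller_center but black or green is not meant.

How it is judged:
By the outcome, as a careful person would: the job done as asked, in the order asked, and still so for the second after the job is handed in, with the robot touching nothing.
It also fails if it takes over 56 s, if anything falls off the work surface, if the arm or the gripper's body presses on something with over 40 N, if the wrist force passes 120 N, or if a joint passes its speed limit or range.

## Working session

There is one attempt and no reset: what is moved stays moved. The work goes in short steps, each a Python script; the robot and the scene stay as the last script left them, time stands still between calls to the robot, and variables do not carry over. Pictures are saved under pics/ and viewed, and the job is handed in when it is done.

```bash
ls; mkdir -p pics
python3 - <<'E'
from plant import robot
import cv2
s=robot.state();print(s['time'],s['tcp_pos'],s['orientation'],s['opening'])
for n in ('side','top','wrist'):
    print(n,robot.calibration(n))
    cv2.imwrite(f'pics/{n}0.png',robot.grab_frame(n))
print(robot.grasp_offset)
E
```

```text
pics
0.0 [0.1975889  0.51297566 0.23068904] [-5.74350507e-01 -3.08803529e+00  2.16925117e-03] 0.08512401181000519
side {'fx': 423.4804578892132, 'fy': 423.4804578892132, 'cx': 282.1299022222929, 'cy': 212.291936421423, 'xyz': array([0.22518035, 0.48171205, 0.7443838 ]), 'orientation': array([-0.62060696,  2.69545058, -1.0863293 ])}
top {'fx': 523.956787933506, 'fy': 523.956787933506, 'cx': 279.5058154890739, 'cy': 201.37180720213388, 'xyz': array([ 0.30573015, -0.09111989,  1.21938553]), 'orientation': array([-2.10974359,  2.15709923, -0.20336733])}
wrist {'fx': 375.24280891942783, 'fy': 375.24280891942783, 'cx': 275.1618782108132, 'cy': 204.25517273622768, 'tool_from_camera': array([[ 8.53978375e-04, -9.49538494e-01, -3.13649358e-01,
         8.03104868e-02],
       [ 9.99999482e-01,  6.37211624e-04,  7.93628173e-04,
         9.52547129e-04],
       [-5.53719484e-04, -3.13649873e-01,  9.49538546e-01,
        -1.43849812e-01],
       [ 0.00000000e+00,  0.00000000e+00,  0.00000000e+00,
         1.00000000e+00]])}
0.0187
```

View pics/top0.png

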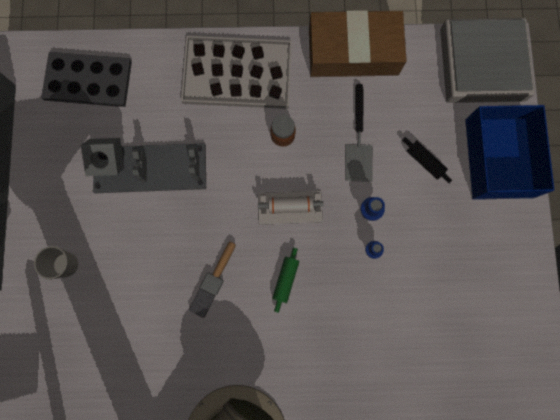

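View pics/side0.png

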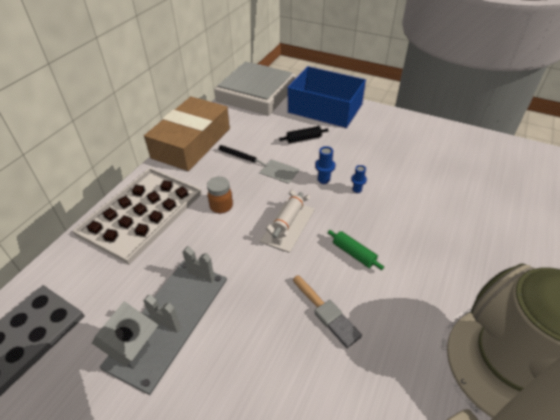

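View pics/wrist0.png

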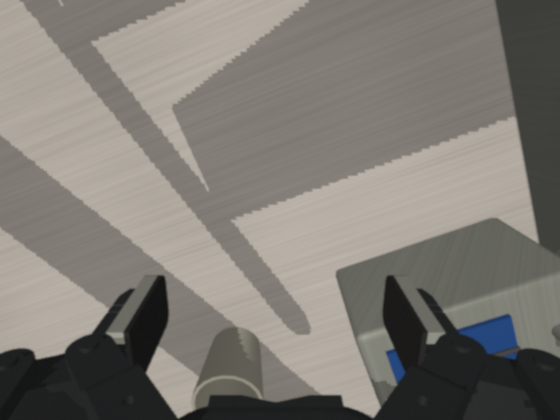

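Top view: the two blue sleeves are at (373,208) and (375,250), and the first is larger. There are three rollers: white in its cradle at (290,205), black at (428,158) and green at (287,280). The white one with orange bands is meant. The fixture is at (95..205,130..190), with the block at (102,157). I'll confirm this in enlarged crops.

```bash
cat > h.py <<'E'
import numpy as np, cv2
from scipy.spatial.transform import Rotation as R
from plant import robot
def cam(n,st=None):
    c=robot.calibration(n); K=(c['fx'],c['fy'],c['cx'],c['cy'])
    if n=='wrist':
        T=np.array(c['tool_from_camera']); Rt=R.from_rotvec(st['orientation']).as_matrix()
        return K,Rt@T[:3,:3],np.array(st['tcp_pos'])+Rt@T[:3,3]
    return K,R.from_rotvec(c['orientation']).as_matrix(),np.array(c['xyz'])
def ray(C,u,v):
    K,Rm,p=C; d=Rm@np.array([(u-K[2])/K[0],(v-K[3])/K[1],1]); return p,d/np.linalg.norm(d)
def onz(C,u,v,z):
    p,d=ray(C,u,v); return p+d*(z-p[2])/d[2]
def proj(C,X):
    K,Rm,p=C; q=Rm.T@(np.asarray(X)-p); return np.array([K[0]*q[0]/q[2]+K[2],K[1]*q[1]/q[2]+K[3]])
def tri(rs):
    A=np.zeros((3,3));b=np.zeros(3)
    for p,d in rs:
        M=np.eye(3)-np.outer(d,d);A+=M;b+=M@p
    x=np.linalg.solve(A,b); return x,[np.linalg.norm((np.eye(3)-np.outer(d,d))@(x-p)) for p,d in rs]
def crop(img,x0,y0,x1,y1,s):
    return cv2.resize(img[y0:y1,x0:x1],None,fx=s,fy=s,interpolation=cv2.INTER_CUBIC)
E
python3 - <<'E'
from h import *
t=cv2.imread('pics/top0.png');s=cv2.imread('pics/side0.png')
a=crop(t,70,120,220,200,4);b=crop(t,250,180,400,260,4)
cv2.imwrite('pics/c1.png',cv2.convertScaleAbs(np.vstack([a,b])[:600],alpha=1.6))
b=crop(s,90,240,240,390,4);cv2.imwrite('pics/c2.png',b)
cv2.imwrite('pics/c3.png',crop(s,250,130,400,260,4))
C=cam('top');S=cam('side')
for n,c,v in(('sleeve top',(376,205),.1),('roller',(290,205),.058),('bore',(100,158),.112),('bore side',(128,330),.112),('cheek R',(195,160),.09)):
    print(n,onz(S if 'side' in n else C,*c,v))
E
```

```text
sleeve top [ 0.49469289 -0.31627036  0.1       ]
roller [ 0.50592478 -0.1308902   0.058     ]
bore [0.60902813 0.280996   0.112     ]
bore side [0.60279802 0.28518603 0.112     ]
cheek R [0.60618184 0.07824955 0.09      ]
```

View pics/c1.png

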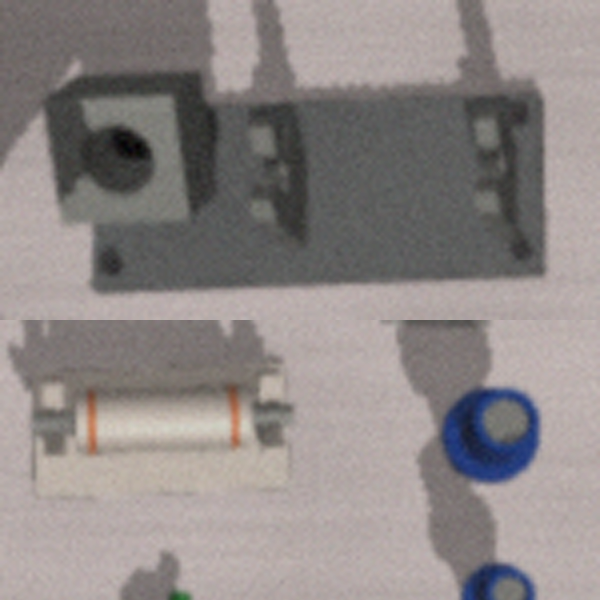

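View pics/c2.png

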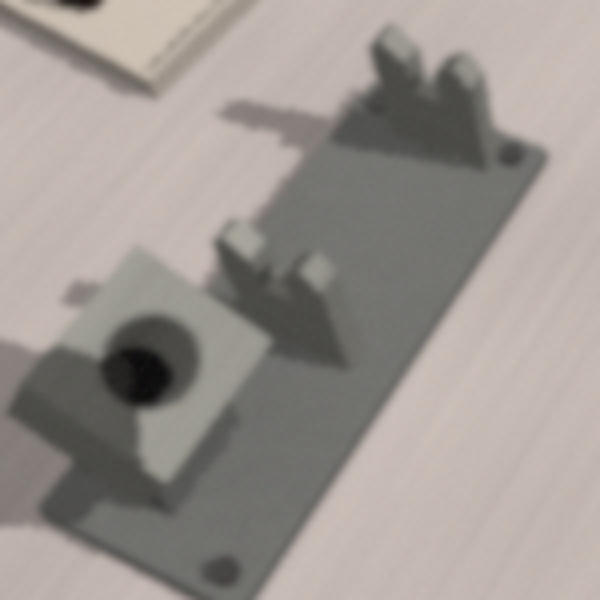

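View pics/c3.png

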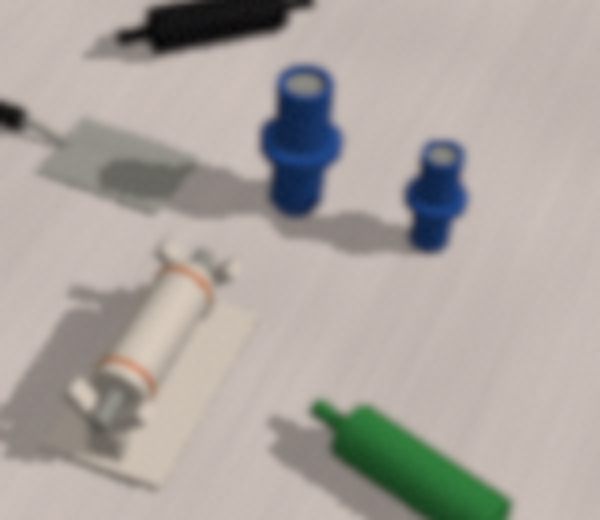

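The crops confirm it: the larger blue sleeve, collar halfway up, is at side (325,165), and the white roller with orange bands is in its cradle. Next is a wrist look over the fixture.

Run:
```python
from h import *
import json
def look(name,p,o):
    robot.reach(p,o); st=robot.state(); im=robot.grab_frame('wrist'); cv2.imwrite(f'pics/{name}.png',im)
    json.dump({k:np.array(st[k]).tolist() for k in('tcp_pos','orientation','qpos','time')},open(f'pics/{name}.json','w'))
    print(name,st['time'],st['qpos'],st['tcp_pos'],st['wrist_force'])
print(robot.solve_ik([.6,.19,.26],[0,np.pi,0]))
look('w1',[.6,.19,.26],[0,np.pi,0])
```

```text
[ 1.18878197e-01  5.09349428e-01  1.00072371e+00 -4.44089210e-16
  1.63151952e+00 -1.45191813e+00]
w1 2.025 [ 1.20274715e-01  5.09029742e-01  1.00103899e+00  1.92369923e-04
  1.63154697e+00 -1.45154708e+00] [0.59957377 0.19086815 0.26008528] [-0.36856493  0.78918378 -0.04896604]
```

View pics/w1.png

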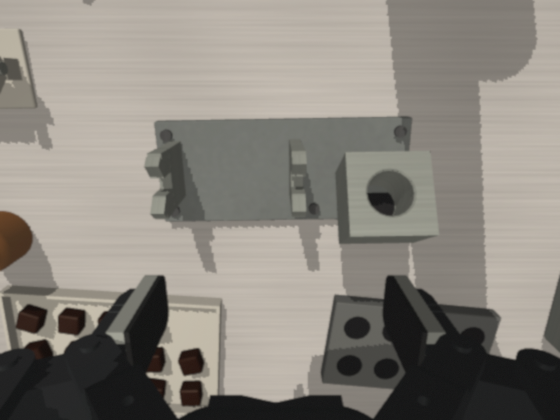

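Run:
```python
from h import *
im=cv2.imread('pics/w1.png')
c=crop(im,130,110,270,230,4);d=crop(im,270,110,450,250,4)
cv2.imwrite('pics/w1a.png',cv2.convertScaleAbs(c,alpha=1.5));cv2.imwrite('pics/w1b.png',cv2.convertScaleAbs(d,alpha=1.5))
```

```text
(no output)
```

View pics/w1a.png

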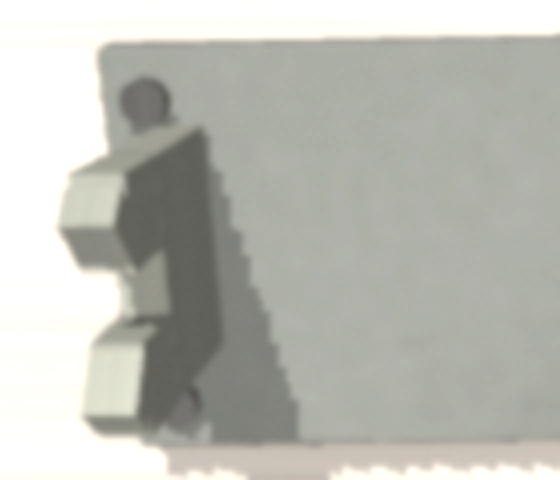

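View pics/w1b.png

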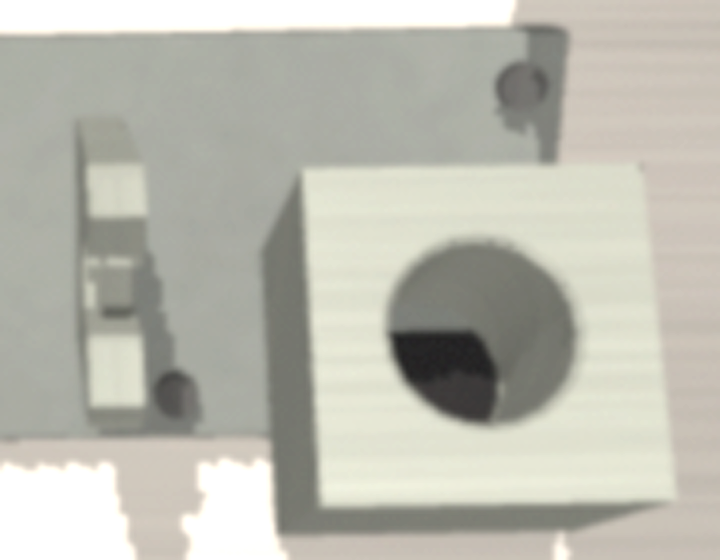

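```bash
cat > an.py <<'E'
from h import *
import json
im=cv2.imread('pics/w1.png');st=json.load(open('pics/w1.json'));C=cam('wrist',st)
f=lambda x,y,ox,oy:((x+.5)/4-.5+ox,(y+.5)/4-.5+oy)
e1=onz(C,*f(105,44,130,110),.012);e2=onz(C,*f(565,28,270,110),.012)
y=e2-e1;print('plate',e1,e2,np.linalg.norm(y),'yaw',np.degrees(np.arctan2(-y[0],y[1])))
b=onz(C,*f(116,275,270,110),.09);a=onz(C,*f(105,279,130,110),.09)
y2=b-a;print('cheeks',a,b,np.linalg.norm(y2),'yaw',np.degrees(np.arctan2(-y2[0],y2[1])),'seat',(a+b)/2)
g=cv2.cvtColor(im,cv2.COLOR_BGR2GRAY);print(g[160,350:360],g[193,380:395])
# bore: dark region inside face
m=(g<int(0.5*(int(g[160:235,346:362].mean())+int(g[175,390])))).astype(np.uint8)
cs,_=cv2.findContours(m[145:240,350:432],cv2.RETR_LIST,cv2.CHAIN_APPROX_NONE)
for c in cs:
    if cv2.contourArea(c)>800:
        h=cv2.convexHull(c); e=cv2.fitEllipse(h); print('ell',e[0][0]+350,e[0][1]+145,e[1],e[2]); 
        if 1000<cv2.contourArea(c)<3000: u0=(e[0][0]+350,e[0][1]+145)
print('bore@.112',onz(C,*u0,.112))
K=np.array([[C[0][0],0,C[0][2]],[0,C[0][1],C[0][3]],[0,0,1]])
px=np.array([f(301,171,270,110),f(641,165,270,110),f(676,493,270,110),f(322,507,270,110)])
# face coords: x' (up-slope is far), image up = toward robot (-x), right=+y
obj=np.array([[-35,-35,0],[-35,35,0],[35,35,0],[35,-35,0]])/1000.
ok,rv,tv=cv2.solvePnP(obj,px,K,None)
Rw=C[1]@cv2.Rodrigues(rv)[0];print('pnp c',C[1]@tv.ravel()+C[2]);print(Rw.round(3))
T=cam('top');S=cam('side')
for nm,cc in(('top',T),('side',S)): print(nm,'proj bore',proj(cc,onz(C,*u0,.112)),'seat tops',proj(cc,a),proj(cc,b))
E
python3 an.py
```

```text
plate [0.55910071 0.06965766 0.012     ] [0.55460866 0.33046665 0.012     ] 0.26084766932709913 yaw 0.9867376541241915
cheeks [0.60093593 0.0890757  0.09      ] [0.59982618 0.21212739 0.09      ] 0.12305668879248949 yaw 0.516707681415774 seat [0.60038106 0.15060155 0.09      ]
[151 150 151 150 150 150 150 150 150 150] [38 37 37 37 37 38 37 38 47 61 71 75 76 77 76]
ell 389.9472961425781 192.90899276733398 (45.18106460571289, 48.27267074584961) 120.60578918457031
bore@.112 [0.60621347 0.28504961 0.112     ]
pnp c [0.60620998 0.28626032 0.10982297]
[[ 0.865 -0.036 -0.501]
 [ 0.022  0.999 -0.033]
 [ 0.502  0.018  0.865]]
top proj bore [ 98.07627598 159.29332201] seat tops [190.09269602 162.39292233] [134.36095908 163.98790856]
side proj bore [126.41358271 329.1001874 ] seat tops [198.17644101 253.79860935] [159.87162059 303.05044133]
```

The fixture checks out. The cheeks are 123 mm apart against 124 expected, the bore is 73 mm from the near cheek as stated, and the yaw is about 1°. Next I'll look at the roller and sleeve.

Run:
```python
from h import *
import json
def look(name,p,o):
    robot.reach(p,o); st=robot.state(); im=robot.grab_frame('wrist'); cv2.imwrite(f'pics/{name}.png',im)
    json.dump({k:np.array(st[k]).tolist() for k in('tcp_pos','orientation','qpos','time')},open(f'pics/{name}.json','w'))
    print(name,st['time'],st['qpos'],st['tcp_pos'],st['wrist_force'])
look('w2',[.5,-.13,.24],[0,np.pi,0])
look('w3',[.495,-.316,.26],[0,np.pi,0])
```

```text
w2 3.3417 [-4.82182677e-01  3.15745340e-01  1.37137626e+00  2.49114084e-04
  1.45408832e+00 -2.05408425e+00] [ 0.50048203 -0.12925374  0.24012975] [0.8645513  0.05821137 0.33088238]
w3 4.1667 [-7.67678859e-01  4.29666581e-01  1.13568516e+00  4.95016355e-04
  1.57708815e+00 -2.33951844e+00] [ 0.49532575 -0.31459652  0.25979173] [ 0.0820121  -0.4583442   0.06036938]
```

View pics/w2.png

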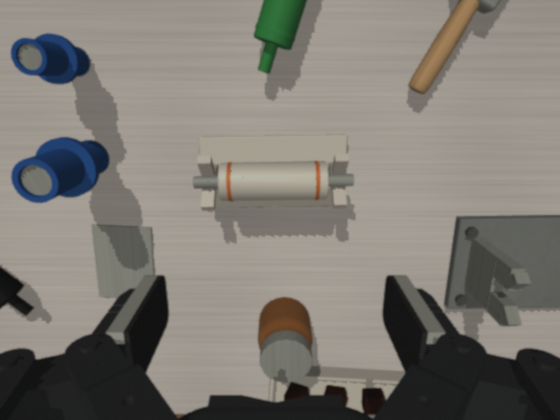

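View pics/w3.png

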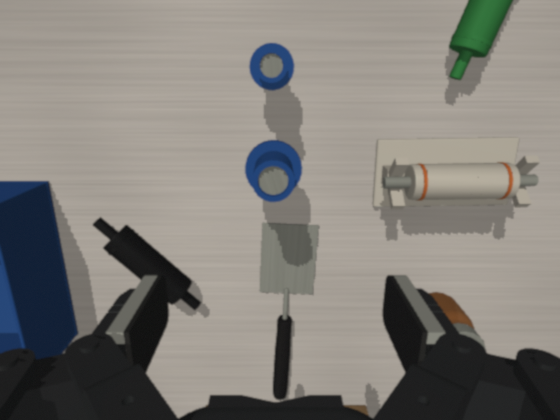

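```bash
cat > an2.py <<'E'
from h import *
import json
def ld(n): return cv2.imread(f'pics/{n}.png'),cam('wrist',json.load(open(f'pics/{n}.json')))
im,C=ld('w3')
hsv=cv2.cvtColor(im,cv2.COLOR_BGR2HSV)
bl=cv2.inRange(hsv,(100,120,30),(130,255,255))
roi=bl.copy();roi[:,:230]=0;roi[:,320:]=0;roi[:130]=0;roi[210:]=0
c,h=cv2.findContours(roi,cv2.RETR_CCOMP,cv2.CHAIN_APPROX_NONE)
for k,cc in enumerate(c):
    if cv2.contourArea(cc)>100:
        e=cv2.fitEllipse(cc);print('hole' if h[0][k][3]>=0 else 'outer',cv2.boundingRect(cc),e)
        if h[0][k][3]>=0: top=e[0]
X=onz(C,*top,.1);print('sleeve top@.1',X)
cv2.imwrite('pics/w3a.png',crop(im,230,130,320,210,6))
im,C=ld('w2');cv2.imwrite('pics/w2a.png',crop(im,180,120,370,220,4))
hsv=cv2.cvtColor(im,cv2.COLOR_BGR2HSV)
o=cv2.inRange(hsv,(3,110,60),(18,255,255));o[:,:200]=0;o[:,350:]=0;o[:140]=0;o[220:]=0
n,l,s,ce=cv2.connectedComponentsWithStats(o)
for i in range(1,n):
    if s[i,4]>20: print('band',s[i],ce[i],onz(C,*ce[i],.04+.017))
for u in((194,182.5),(354,180)): print('end',onz(C,*u,.045))
print('jar',onz(C,287,358,.075),onz(C,285,300,.075))
E
python3 an2.py
```

```text
outer (246, 141, 55, 60) ((273.0715637207031, 169.78363037109375), (53.24797058105469, 59.01723098754883), 0.8476076126098633)
hole (257, 165, 33, 32) ((272.859375, 180.2400665283203), (30.745777130126953, 32.10700607299805), 87.60143280029297)
sleeve top@.1 [ 0.49455466 -0.31535663  0.1       ]
band [315 161   5  38 129] [317.40310078 179.53488372] [ 0.50519897 -0.09028056  0.057     ]
band [226 163   6  38 124] [228.27419355 181.66129032] [ 0.50732211 -0.17040732  0.057     ]
end [ 0.51137938 -0.20397131  0.045     ]
end [ 0.50869202 -0.05477015  0.045     ]
jar [ 0.68515723 -0.11600034  0.075     ] [ 0.6182133  -0.11868779  0.075     ]
```

View pics/w3a.png

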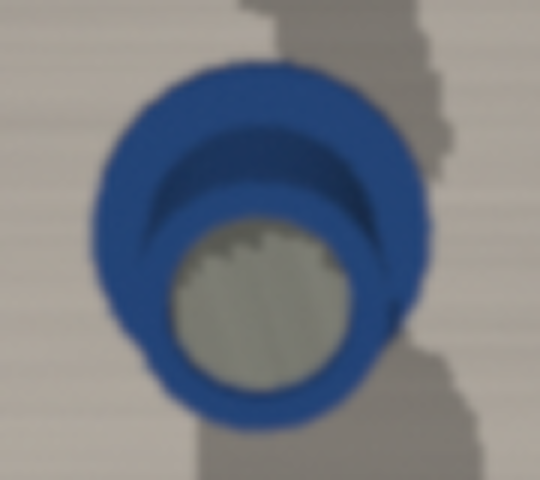

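View pics/w2a.png

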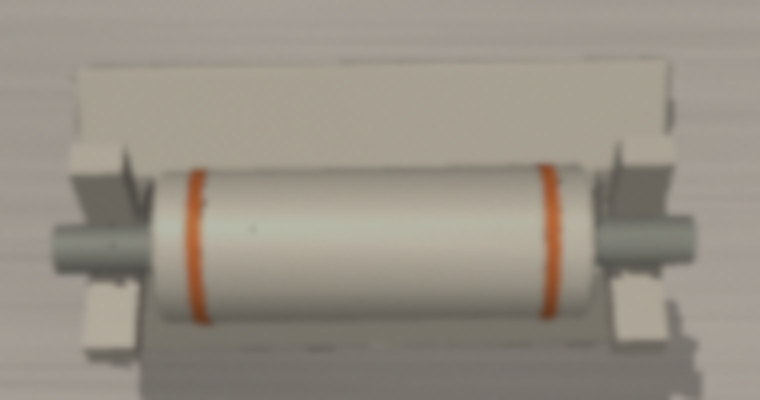

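Run:
```python
from an2 import *
im,C=ld('w3')
print('collar',onz(C,273,140.5,.054)[0]+.027, proj(C,[.4945,-.3154,.1]),proj(C,[.4945-.018,-.3154,.1]),proj(C,[.4945+.018,-.3154,.1]))
T=cam('top');S=cam('side')
for z in (.1,.056):print(proj(T,[.4945,-.3154,z]),proj(S,[.4945,-.3154,z]))
z=np.array([-.5,0,.866]);
```

```text
outer (246, 141, 55, 60) ((273.0715637207031, 169.78363037109375), (53.24797058105469, 59.01723098754883), 0.8476076126098633)
hole (257, 165, 33, 32) ((272.859375, 180.2400665283203), (30.745777130126953, 32.10700607299805), 87.60143280029297)
sleeve top@.1 [ 0.49455466 -0.31535663  0.1       ]
band [315 161   5  38 129] [317.40310078 179.53488372] [ 0.50519897 -0.09028056  0.057     ]
band [226 163   6  38 124] [228.27419355 181.66129032] [ 0.50732211 -0.17040732  0.057     ]
end [ 0.51137938 -0.20397131  0.045     ]
end [ 0.50869202 -0.05477015  0.045     ]
jar [ 0.68515723 -0.11600034  0.075     ] [ 0.6182133  -0.11868779  0.075     ]
collar 0.49546387717762425 [272.80739864 180.17647254] [272.80595902 158.87700696] [272.80878729 200.72183522]
[375.60540718 205.0959187 ] [326.04657672 149.679545  ]
[371.88961427 208.42023748] [324.78289211 163.55469959]
```

Run:
```python
from h import *
o=[0,np.pi,0]
robot.move_linear([.4947,-.3154,.0605],o,speed=.2)
s=robot.state();print(s['time'],s['tcp_pos'],s['wrist_force'])
cv2.imwrite('pics/g1.png',robot.grab_frame('wrist'))
robot.close(60);s=robot.state();print(s['time'],s['tcp_pos'],s['opening'],s['wrist_force'])
robot.move_linear([.4947,-.3154,.16],o,speed=.2)
s=robot.state();print(s['time'],s['tcp_pos'],s['opening'],s['wrist_force'])
# preinsert ik
a=np.radians(1.0);Z=np.array([-.5*np.cos(a),-.5*np.sin(a),np.sqrt(.75)]);Y=np.array([-np.sin(a),np.cos(a),0])
Rm=np.column_stack([np.cross(Y,-Z),Y,-Z]);print(Rm.round(3))
m=np.array([.606,.2855,.112])
print(robot.solve_ik(m+Z*(.0605-.05+.052+.09-.0) ,R.from_matrix(Rm).as_rotvec()),robot.solve_ik(m+Z*.0125,R.from_matrix(Rm).as_rotvec()))
cv2.imwrite('pics/g2.png',robot.grab_frame('wrist'))
```

```text
5.3667 [ 0.49523717 -0.3155652   0.06161711] [0.0318549  0.16213612 0.02260374]
5.9333 [ 0.49482816 -0.31557725  0.06090874] 0.03510084753742184 [-0.52861681 -0.1769078   4.72727136]
6.5833 [ 0.49416374 -0.3149049   0.15855825] 0.034686942442156206 [ 0.39739412  0.57974855 -2.39906016]
[[-0.866 -0.017  0.5  ]
 [-0.015  1.     0.009]
 [-0.5    0.    -0.866]]
[ 0.37068242  0.29469459  1.49579942 -0.22872789  0.86768943 -1.11232548] [ 0.3257834   0.52498598  1.5095845  -0.26395645  0.62066286 -1.08525617]
```

View pics/g2.png

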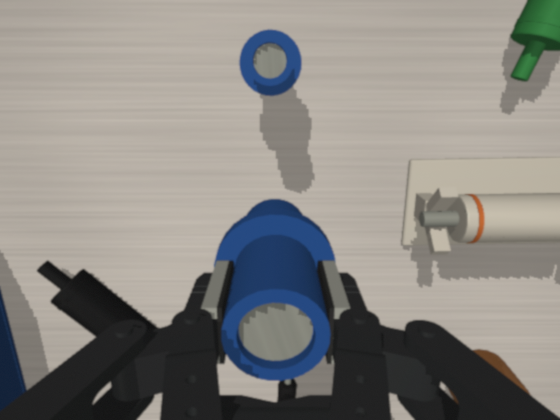

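```bash
cat >> h.py <<'E'
def frame(deg):
    a=np.radians(deg);Z=np.array([-.5*np.cos(a),-.5*np.sin(a),np.sqrt(.75)]);Y=np.array([-np.sin(a),np.cos(a),0])
    Rm=np.column_stack([np.cross(Y,-Z),Y,-Z]);return Rm,R.from_matrix(Rm).as_rotvec(),Z,Y
import json
def look(name):
    st=robot.state(); im=robot.grab_frame('wrist'); cv2.imwrite(f'pics/{name}.png',im)
    json.dump({k:np.array(st[k]).tolist() for k in('tcp_pos','orientation','qpos','time')},open(f'pics/{name}.json','w'))
    print(name,st['time'],st['tcp_pos'],st['wrist_force'],st['opening']);return st
def ld(n): return cv2.imread(f'pics/{n}.png'),cam('wrist',json.load(open(f'pics/{n}.json')))
E
python3 - <<'E'
from h import *
Rm,o,Z,Y=frame(1.0)
m=np.array([.6062,.2852,.112])
robot.move_linear([.4947,-.3154,.2],speed=.3)
robot.reach(m+Z*.106,o); robot.sleep(.15)
st=look('p1');print(m+Z*.106,st['orientation']-o)
E
```

```text
p1 9.225 [0.55356331 0.28366546 0.20372786] [-0.32479278  0.05661295 -2.28826004] 0.03482239750459257
[0.55320807 0.28427502 0.20379869] [ 0.00131424  0.00017884 -0.00050418]
```

View pics/p1.png

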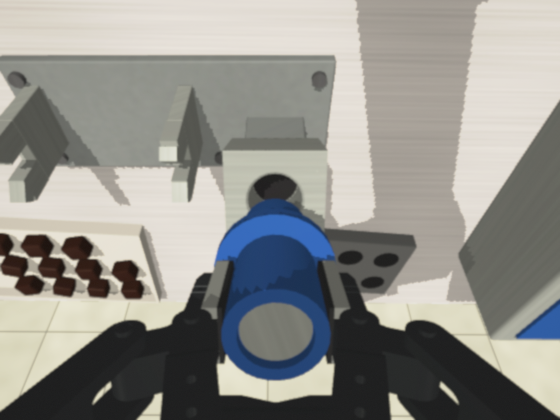

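Run:
```python
from h import *
im,C=ld('p1');cv2.imwrite('pics/p1a.png',cv2.convertScaleAbs(crop(im,205,130,345,270,4),alpha=1.3))
st=json.load(open('pics/p1.json'));Rm=R.from_rotvec(st['orientation']).as_matrix();t=np.array(st['tcp_pos'])
P=lambda x,y,z:proj(C,t+Rm@np.array([x,y,z]))
f=lambda p:((p-[205,130])*4).round(1)
print('tip ctr/L/R/top',[f(P(*q)) for q in((0,0,.0609),(0,-.015,.0609),(0,.015,.0609),(.015,0,.0609))])
print('shank shoulder',[f(P(*q)) for q in((0,0,.0559),(0,-.018,.0559),(0,.018,.0559),(.018,0,.0559))])
print('collar',[f(P(*q)) for q in((0,0,.0129),(0,-.027,.0129),(0,.027,.0129),(.027,0,.0129))])
R0,o,Z,Y=frame(1.0);m=np.array([.6062,.2852,.112]);Xf=R0[:,0]
g=lambda a,b:f(proj(C,m+Xf*a+Y*b))
print('bore c,L,R,top',g(0,0),g(0,-.019),g(0,.019),g(.019,0),'corners',g(.035,-.035),g(.035,.035),g(-.02,-.035),g(-.02,.035))
```

```text
tip ctr/L/R/top [array([273.4, 374. ]), array([170.6, 373.9]), array([376.2, 374. ]), array([273.3, 275.9])]
shank shoulder [array([273.3, 386.7]), array([147.2, 386.6]), array([399.4, 386.7]), array([273.2, 266.1])]
collar [array([271.7, 524.5]), array([ 38. , 524.5]), array([505.4, 524.6]), array([271.4, 302.9])]
bore c,L,R,top [278.4 279.3] [169.3 279.3] [387.4 279.3] [278.3 172.9] corners [68.5 79.5] [487.9  79.4] [ 82.2 386.2] [474.6 386.1]
```

View pics/p1a.png

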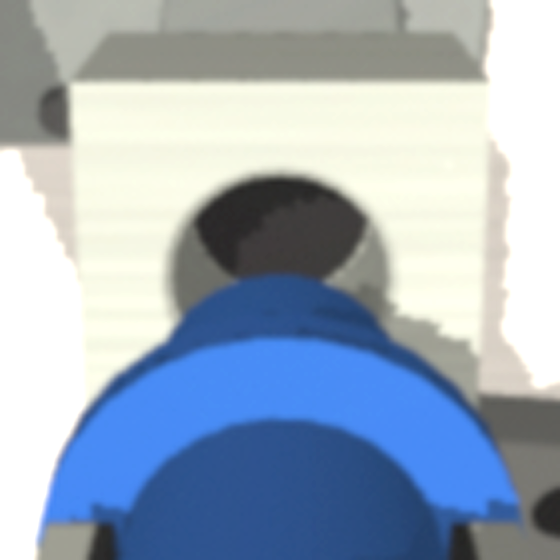

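Run:
```python
from h import *
im,C=ld('p1');st=json.load(open('pics/p1.json'));Rm=R.from_rotvec(st['orientation']).as_matrix();t=np.array(st['tcp_pos'])
P=lambda x,y,z:proj(C,t+Rm@np.array([x,y,z])).round(1)
print('collar top edge',P(.027,0,.0049),'sides',P(0,-.027,.0049),P(0,.027,.0049))
print('end face near/far',P(.018,0,-.0391),P(-.018,0,-.0391),P(0,-.018,-.0391),P(0,.018,-.0391))
hsv=cv2.cvtColor(im,cv2.COLOR_BGR2HSV);bl=cv2.inRange(hsv,(98,90,40),(130,255,255))
for x in (265,270,275,280,285):
    r=np.where(bl[:,x])[0];v=im[r,x,0];print(x,r.min(),r.max(),[int(a) for a in r[1:][np.abs(np.diff(v.astype(int)))>25]])
for y in (207,225,235,245,255,330,340,350): 
    r=np.where(bl[y])[0];print(y,r.min(),r.max(),(r.min()+r.max())/2)
print('model line dx/dz', P(.0258,0,.0049)-P(.027,0,.0049), P(.0168,0,.0559)-P(.018,0,.0559))
```

```text
collar top edge [272.8 211.8] sides [211.7 269.4] [333.9 269.4]
end face near/far [272.  285.1] [272.2 377. ] [217.7 333.1] [326.6 333.1]
265 199 378 [215, 216, 236, 360]
270 199 378 [214, 215, 235, 361]
275 198 379 [214, 215, 235, 361]
280 199 379 [214, 215, 235, 361]
285 201 378 [215, 216, 236, 360]
207 252 296 274.0
225 233 316 274.5
235 225 325 275.0
245 220 330 275.0
255 217 334 275.5
330 221 559 390.0
340 221 330 275.5
350 223 327 275.0
model line dx/dz [0.  2.7] [0.  2.1]
```

Run:
```python
from h import *
Rm,o,Z,Y=frame(1.0);Xf=Rm[:,0]
m=np.array([.6062,.2852,.112])+Xf*.00085-Y*.0004
robot.move_linear(m+Z*(.0129+.048+.003),o,speed=.1);robot.sleep(.1)
s=robot.state();e=np.array(s['tcp_pos'])-(m+Z*.0639);print(s['time'],Rm.T@e*1000,s['wrist_force'],s['orientation']-o)
look('p2')
im=cv2.imread('pics/p2.png');cv2.imwrite('pics/p2a.png',cv2.convertScaleAbs(crop(im,205,130,345,270,4),alpha=1.3))
```

```text
9.95 [-0.40733603  0.12387388 -0.55875343] [ 0.32929362  0.35962624 -1.80596279] [-9.03948597e-05 -1.01259500e-03  4.67958505e-04]
p2 9.95 [0.57359705 0.28435475 0.16760159] [ 0.32929362  0.35962624 -1.80596279] 0.034628627942844666
```

View pics/p2a.png

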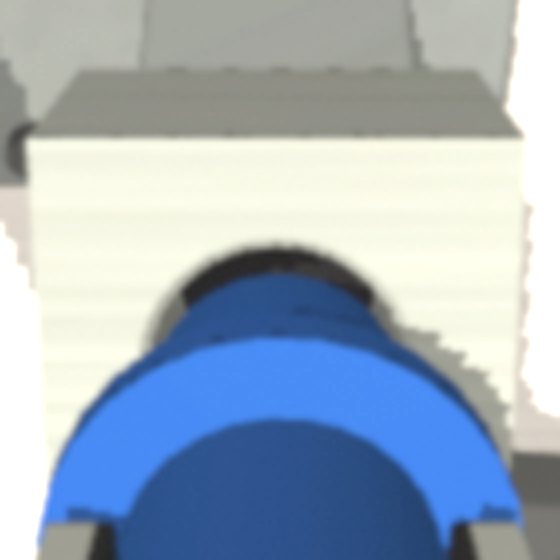

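The tip is centred over the bore. I'll insert in small steps and watch the wrist force.

```bash
cat > ins.py <<'E'
from h import *
Rm,o,Z,Y=frame(1.0);Xf=Rm[:,0]
def run(m,depths,speed=.06,fmax=15):
    f0=None
    for d in depths:
        robot.move_linear(m+Z*(.0129+d),o,speed=speed)
        s=robot.state();e=np.array(s['tcp_pos'])-m; f=Rm.T@np.array(s['wrist_force'])
        if f0 is None:f0=f
        print(round(s['time'],2),d*1000,(Rm.T@e*1000*[1,1,-1]-[0,0,12.9]).round(2),'F',f.round(1))
        if np.abs(f-f0).max()>fmax: print('stop');return
E
python3 - <<'E'
from ins import *
m=np.array([.6062,.2852,.112])+Xf*.0012-Y*.0004
run(m,[.050,.047,.044,.041,.038,.034])
E
```

```text
10.25 50.0 [-6.00e-02  3.00e-02  5.02e+01] F [ 0.6 -0.1  2.3]
10.5 47.0 [ 1.700e-01 -1.000e-02  4.677e+01] F [ 0.4 -0.4  1.5]
10.75 44.0 [ 0.12 -0.05 43.76] F [ 1.  -0.4  1.7]
11.0 41.0 [ 0.12 -0.05 40.78] F [0.4 0.2 1.8]
11.25 38.0 [ 0.13 -0.05 37.8 ] F [1.2 0.4 1.2]
11.5 34.0 [ 0.19 -0.05 33.7 ] F [1.4 0.4 1. ]
```

Now 14 mm in with no contact force, so I'm continuing.

Run:
```python
from ins import *
m=np.array([.6062,.2852,.112])+Xf*.0012-Y*.0004
run(m,[.028,.021,.014,.007,.004,.002,.001,0,-.001,-.002],fmax=8)
look('p3')
```

```text
11.75 28.0 [ 0.25 -0.1  27.56] F [ 0.7 -0.3  1.9]
12.02 21.0 [ 0.27 -0.09 20.54] F [1.  0.1 0.5]
12.28 14.0 [ 0.26 -0.1  13.56] F [1.1 0.9 1.3]
12.55 7.0 [ 0.25 -0.13  6.58] F [0.4 0.3 1.1]
12.8 4.0 [ 0.05 -0.04  3.86] F [0.8 0.1 0.9]
13.05 2.0 [ 0.04 -0.03  1.92] F [ 1.2 -0.2  2.2]
13.3 1.0 [-0.02  0.    1.02] F [ 0.1 -0.7  2.1]
13.55 0 [-0.04 -0.02  0.83] F [ 3.3 -2.5 -8.3]
stop
p3 13.55 [0.59833851 0.28464477 0.12331397] [-6.93693225 -2.58587259  5.53674398] 0.034939638113328134
```

View pics/p3.png

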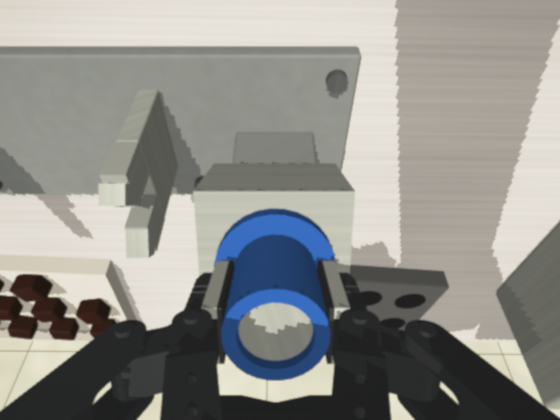

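The collar met the face within 1 mm of the expected depth. I'll press lightly, release and retreat along the bore axis.

Run:
```python
from ins import *
m=np.array([.6062,.2852,.112])+Xf*.0012-Y*.0004
run(m,[0,-.001,-.002],fmax=22)
robot.ungrasp();s=robot.state();print(s['time'],s['opening'],s['wrist_force'])
robot.move_linear(m+Z*.10,o,speed=.15);robot.sleep(.1);look('p4')
cv2.imwrite('pics/s4.png',robot.grab_frame('side'))
s=cv2.imread('pics/s4.png');cv2.imwrite('pics/s4a.png',crop(s,80,210,240,360,4))
im=cv2.imread('pics/p4.png');cv2.imwrite('pics/p4a.png',cv2.convertScaleAbs(crop(im,205,130,345,270,4),alpha=1.3))
```

```text
13.85 0 [-0.06 -0.01  0.84] F [ 3.1 -1.6 -7. ]
14.1 -1.0 [-0.09 -0.02  0.77] F [  6.2  -3.2 -18.4]
14.35 -2.0 [-0.1  -0.04  0.71] F [  7.9  -5.9 -28.2]
14.9 0.08546514805414251 [0.15224267 0.28601337 0.41321775]
p4 15.7417 [0.55521353 0.28369178 0.19677805] [ 0.14346859 -0.12064138 -0.04910435] 0.08566493255399787
```

View pics/p4.png

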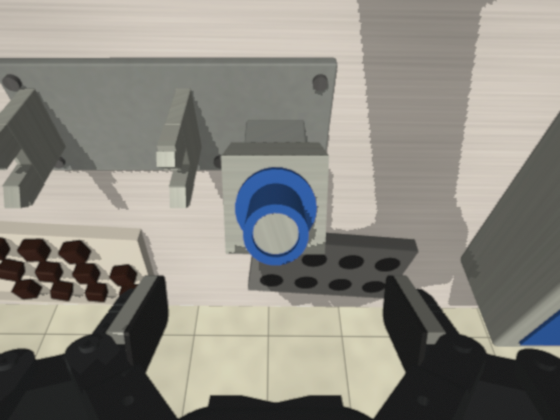

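View pics/s4a.png

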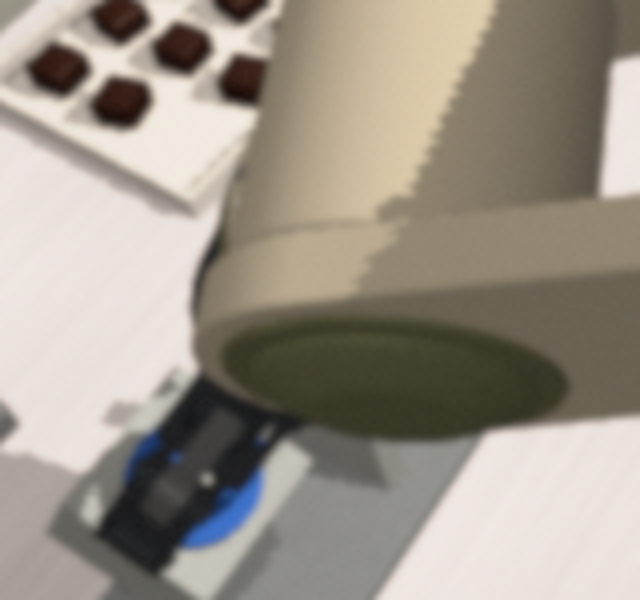

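The sleeve looks home with its collar on the face. Next is the roller.

Run:
```python
from h import *
im,C=ld('w2')
for u in((228.27,181.66),(317.4,179.53),(194,182.5),(354,180)): print(onz(C,*u,.04))
a=np.radians(1.1)
for sg in(1,-1):
    Yt=sg*np.array([np.cos(a),np.sin(a),0]);Zt=np.array([0,0,-1.]);M=np.column_stack([np.cross(Yt,Zt),Yt,Zt]);rv=R.from_matrix(M).as_rotvec()
    for p in([.51,-.13,.2],[.51,-.13,.021],[.6,.15,.12],[.6,.15,.047]):
        q=robot.solve_ik(p,rv);print(sg,p,None if q is None else q.round(2), M[:,0].round(2))
```

```text
[ 0.51232782 -0.17243628  0.04      ]
[ 0.5101171  -0.08822468  0.04      ]
[ 0.5132004  -0.20489271  0.04      ]
[ 0.51051951 -0.05363832  0.04      ]
1 [0.51, -0.13, 0.2] [-0.47  0.36  1.42 -0.    1.36 -0.49] [-0.02  1.    0.  ]
1 [0.51, -0.13, 0.021] [-0.47  0.59  1.64 -0.    0.91 -0.49] [-0.02  1.    0.  ]
1 [0.6, 0.15, 0.12] [ 0.05  0.59  1.27 -0.    1.28  0.03] [-0.02  1.    0.  ]
1 [0.6, 0.15, 0.047] [ 0.05  0.68  1.34 -0.    1.12  0.03] [-0.02  1.    0.  ]
-1 [0.51, -0.13, 0.2] [-0.47  0.36  1.42 -0.    1.36  2.65] [ 0.02 -1.    0.  ]
-1 [0.51, -0.13, 0.021] [-0.47  0.59  1.64 -0.    0.91  2.65] [ 0.02 -1.    0.  ]
-1 [0.6, 0.15, 0.12] None [ 0.02 -1.    0.  ]
-1 [0.6, 0.15, 0.047] None [ 0.02 -1.    0.  ]
```

```bash
cat >> h.py <<'E'
def down(deg):
    a=np.radians(deg);Yt=np.array([np.cos(a),np.sin(a),0]);Zt=np.array([0,0,-1.]);M=np.column_stack([np.cross(Yt,Zt),Yt,Zt]);return M,R.from_matrix(M).as_rotvec()
E
python3 - <<'E'
from h import *
M,o=down(1.1)
robot.reach([.5115,-.130,.17],o);look('r1')
cv2.imwrite('pics/s5.png',robot.grab_frame('side'))
s=cv2.imread('pics/s5.png');cv2.imwrite('pics/s5a.png',crop(s,90,240,240,390,4))
E
```

```text
r1 17.375 [ 0.51166069 -0.12915281  0.16999438] [0.20230743 0.32406179 0.95236074] 0.08525711784775476
```

View pics/r1.png

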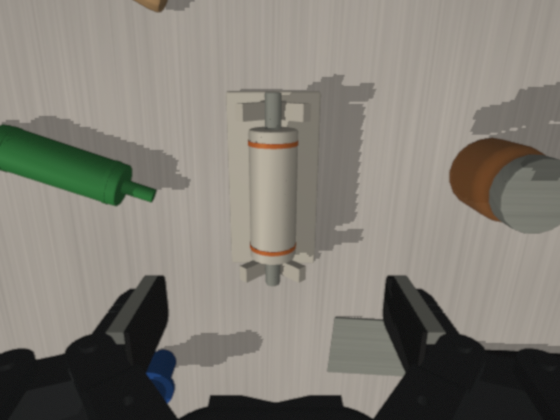

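View pics/s5a.png

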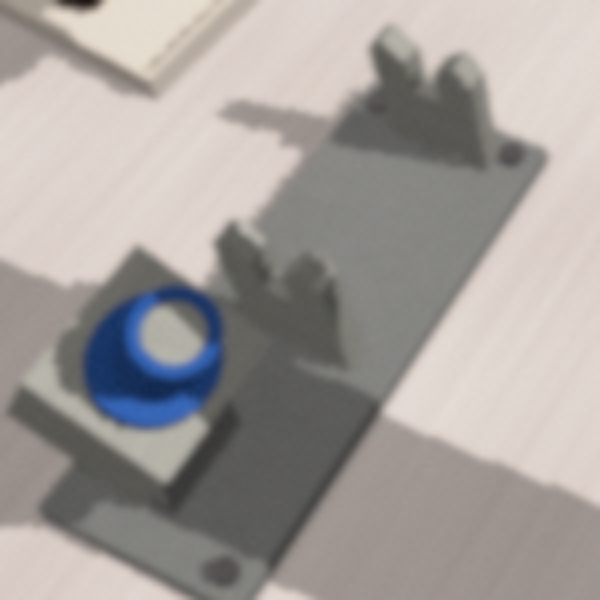

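Run:
```python
from h import *
im,C=ld('r1');g=cv2.cvtColor(im,cv2.COLOR_BGR2GRAY)
hsv=cv2.cvtColor(im,cv2.COLOR_BGR2HSV);b=cv2.inRange(hsv,(3,110,60),(18,255,255));b[:,:230]=0;b[:,320:]=0
n,l,s,ce=cv2.connectedComponentsWithStats(b)
P=[onz(C,*ce[i],.04) for i in range(1,n) if s[i,4]>20]; print(ce[1:],P,(P[0]+P[1])/2)
d=P[0]-P[1];print(np.degrees(np.arctan2(-d[0],d[1])))
```

```text
[[272.3362069  145.26724138]
 [272.3220339  251.81355932]] [array([ 0.50954276, -0.09276174,  0.04      ]), array([ 0.51121055, -0.17824802,  0.04      ])] [ 0.51037666 -0.13550488  0.04      ]
1.1176640981405566
```

Run:
```python
from h import *
M,o=down(1.1)
robot.move_linear([.5097,-.1305,.0213],o,speed=.15)
s=robot.state();print(s['time'],s['tcp_pos'],s['wrist_force'])
robot.close(50);s=robot.state();print(s['time'],s['tcp_pos'],s['opening'],s['wrist_force'],s['wrist_torque'])
look('r2')
```

```text
18.6167 [ 0.51014985 -0.13064885  0.0219975 ] [-0.24217759 -0.5065557  -0.58152106]
19.1333 [ 0.50971802 -0.13052237  0.02169074] 0.03450559414133332 [-2.00985375  0.83260605  5.48413163] [ 0.03293458  0.29118073 -0.00081335]
r2 19.1333 [ 0.50971802 -0.13052237  0.02169074] [-2.00985375  0.83260605  5.48413163] 0.03450559414133332
```

View pics/r2.png

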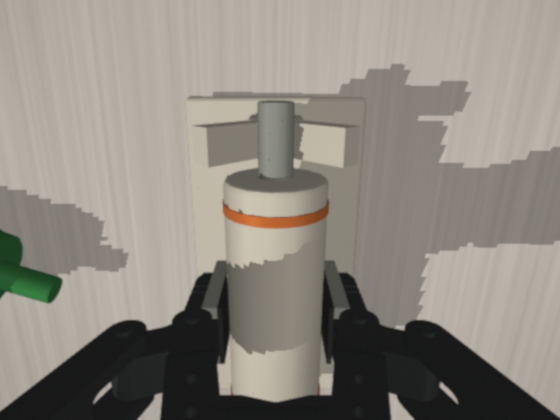

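Run:
```python
from h import *
M,o=down(1.1)
robot.move_linear([.5097,-.1305,.14],o,speed=.2)
s=robot.state();print(s['time'],s['opening'],s['wrist_force'],s['wrist_torque'])
M,o=down(1.0)
robot.reach([.6004,.150,.15],o)
robot.move_linear([.6004,.150,.115],o,speed=.15);robot.sleep(.15)
look('r3');cv2.imwrite('pics/s6.png',robot.grab_frame('side'))
im=cv2.imread('pics/r3.png');cv2.imwrite('pics/r3a.png',cv2.convertScaleAbs(crop(im,200,40,380,200,4),alpha=1.3))
s=cv2.imread('pics/s6.png');cv2.imwrite('pics/s6a.png',crop(s,90,210,260,360,4))
```

```text
19.925 0.03449801610412705 [-0.71158033 -0.59644901 -2.15700132] [-0.05243746 -0.03866171 -0.04874107]
r3 21.5917 [0.60102241 0.149605   0.11624303] [ 0.41720783  0.0723821  -1.55569076] 0.03453816555378329
```

View pics/r3.png

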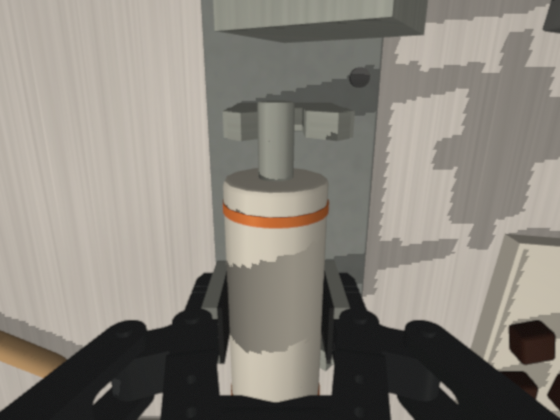

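View pics/r3a.png

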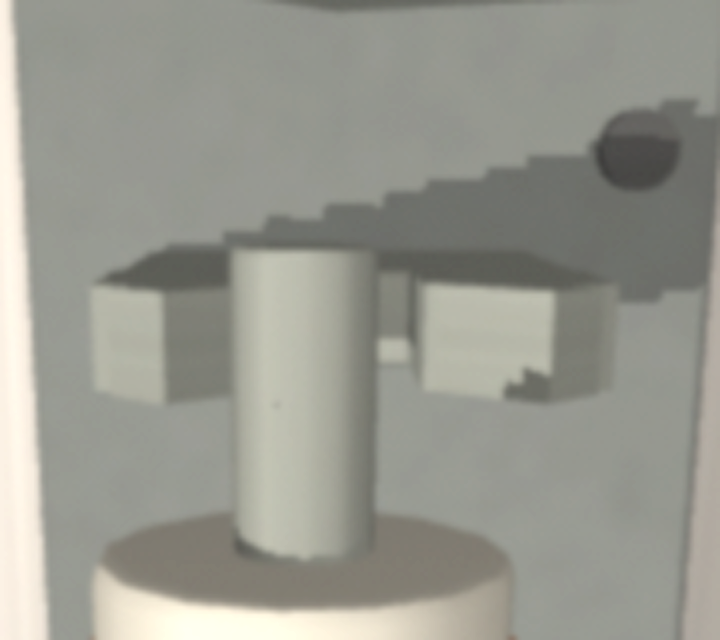

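View pics/s6a.png

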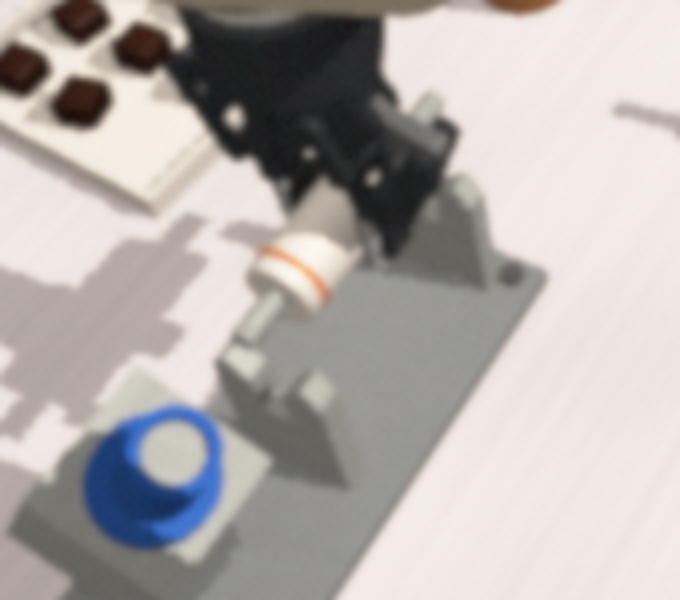

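Run:
```python
from h import *
im,C=ld('w1');_,C3=ld('r3')
f=lambda x,y,ox,oy:((x+.5)/4-.5+ox,(y+.5)/4-.5+oy)
print('w1 near cheek: x of rows at z')
for r in(120,163,217,258,310,333,408,420): print(r,[round(onz(C,*f(116,r,270,110),z)[0],4) for z in(.012,.06,.08,.09)])
print('w1 far cheek')
for x,r in((95,172),(95,228),(120,268),(145,318),(115,330),(112,420)): print(r,[round(onz(C,*f(x,r,130,110),z)[0],4) for z in(.06,.08,.09)])
print('r3 cols at row 340')
for c in(93,165,415,555,612): print(c,[round(onz(C3,*f(c,340,200,40),z)[0],4) for z in(.012,.06,.08,.09)])
print('slot floor piece',onz(C3,*f(395,350,200,40),.06), 'axle',onz(C3,*f(303,400,200,40),.1343))
print('plate edges r3', [onz(C3,*f(c,60,200,40),.012)[0] for c in(18,712)],'w1 plate', onz(C,*f(100,436,270,110),.012)[0],onz(C,*f(100,33,270,110),.012)[0])
```

```text
w1 near cheek: x of rows at z
120 [np.float64(0.5765), np.float64(0.5694), np.float64(0.5664), np.float64(0.5649)]
163 [np.float64(0.5877), np.float64(0.5793), np.float64(0.5757), np.float64(0.5739)]
217 [np.float64(0.6022), np.float64(0.5919), np.float64(0.5876), np.float64(0.5855)]
258 [np.float64(0.6133), np.float64(0.6017), np.float64(0.5969), np.float64(0.5944)]
310 [np.float64(0.6278), np.float64(0.6144), np.float64(0.6088), np.float64(0.606)]
333 [np.float64(0.6343), np.float64(0.6201), np.float64(0.6142), np.float64(0.6112)]
408 [np.float64(0.6559), np.float64(0.6391), np.float64(0.632), np.float64(0.6285)]
420 [np.float64(0.6594), np.float64(0.6421), np.float64(0.635), np.float64(0.6314)]
w1 far cheek
172 [np.float64(0.5816), np.float64(0.5779), np.float64(0.5761)]
228 [np.float64(0.5947), np.float64(0.5903), np.float64(0.5881)]
268 [np.float64(0.6043), np.float64(0.5993), np.float64(0.5968)]
318 [np.float64(0.6165), np.float64(0.6108), np.float64(0.608)]
330 [np.float64(0.6195), np.float64(0.6136), np.float64(0.6107)]
420 [np.float64(0.6423), np.float64(0.6351), np.float64(0.6315)]
r3 cols at row 340
93 [np.float64(0.567), np.float64(0.5733), np.float64(0.5759), np.float64(0.5773)]
165 [np.float64(0.5787), np.float64(0.5827), np.float64(0.5844), np.float64(0.5853)]
415 [np.float64(0.6193), np.float64(0.6155), np.float64(0.614), np.float64(0.6132)]
555 [np.float64(0.6421), np.float64(0.6339), np.float64(0.6305), np.float64(0.6288)]
612 [np.float64(0.6514), np.float64(0.6414), np.float64(0.6372), np.float64(0.6351)]
slot floor piece [0.6129608  0.20786068 0.06      ] axle [0.60050607 0.21211972 0.1343    ]
plate edges r3 [np.float64(0.5565513047799524), np.float64(0.6633173652225955)] w1 plate 0.6641591010093925 0.554358693555783
```

The first slot reading took the wide left flare for the top face. Both views now agree on the slot centre: near-cheek x is about 0.606, so the seat x is about 0.607. I'll shift over, look again, then lower.

Run:
```python
from h import *
M,o=down(1.0)
robot.move_linear([.6069,.150,.100],o,speed=.1);robot.sleep(.15)
look('r4')
im=cv2.imread('pics/r4.png');cv2.imwrite('pics/r4a.png',cv2.convertScaleAbs(crop(im,200,40,380,200,4),alpha=1.3))
```

```text
r4 22.1583 [0.60697701 0.15002643 0.10005697] [ 0.1450926   0.38985207 -1.80459586] 0.034940788781951566
```

View pics/r4a.png

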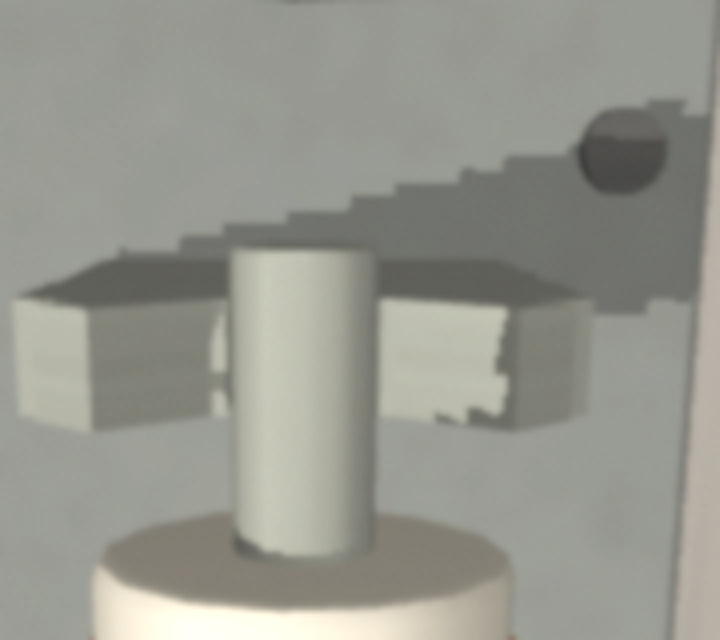

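Run:
```python
from h import *
M,o=down(1.0);f0=None
for z in(.085,.075,.068,.062,.056,.053,.051,.0495,.0485,.0475,.0465,.0455):
    robot.move_linear([.6072,.150,z],o,speed=.07)
    s=robot.state();f=np.array(s['wrist_force']);f0=f if f0 is None else f0
    print(round(s['time'],2),z,np.round(s['tcp_pos'],4),f.round(1),np.round(s['wrist_torque'],2))
    if np.abs(f-f0).max()>9: print('stop');break
look('r5');cv2.imwrite('pics/s7.png',robot.grab_frame('side'))
im=cv2.imread('pics/r5.png');cv2.imwrite('pics/r5a.png',cv2.convertScaleAbs(crop(im,200,40,380,200,4),alpha=1.3))
s=cv2.imread('pics/s7.png');cv2.imwrite('pics/s7a.png',crop(s,90,210,260,360,4))
```

```text
22.57 0.085 [0.6069 0.15   0.0843] [-0.3  0.6 -2.3] [ 0.01 -0.01  0.  ]
22.87 0.075 [0.6069 0.15   0.0744] [ 0.4 -0.  -0.8] [-0.03  0.02 -0.01]
23.12 0.068 [0.607  0.15   0.0675] [ 0.1 -0.5 -3.2] [ 0.02 -0.03  0.07]
23.37 0.062 [0.607  0.15   0.0616] [ 0.5 -0.6 -2.2] [-0.02 -0.03  0.01]
23.62 0.056 [0.607  0.15   0.0555] [ 0.1 -0.2 -2. ] [-0.04 -0.04 -0.  ]
23.87 0.053 [0.6071 0.15   0.0528] [ 1.  -1.  -3.1] [ 0.05 -0.02 -0.04]
24.12 0.051 [0.6072 0.15   0.0509] [ 0.2  0.4 -2.3] [-0.09 -0.01  0.04]
24.37 0.0495 [0.6071 0.15   0.0494] [ 0.2  0.4 -2.7] [-0.    0.04 -0.04]
24.62 0.0485 [0.6072 0.15   0.0484] [ 0.3  0.4 -2.5] [-0.01 -0.02 -0.05]
24.87 0.0475 [0.6074 0.15   0.0478] [-0.2  0.2  2.1] [-0.06  0.15  0.  ]
25.12 0.0465 [0.6074 0.15   0.0477] [-2.5 -0.5  8.8] [-0.06  0.48  0.  ]
stop
r5 25.1167 [0.60740796 0.15004686 0.04769237] [-2.46868913 -0.45692906  8.77006855] 0.034783178577752275
```

View pics/r5a.png

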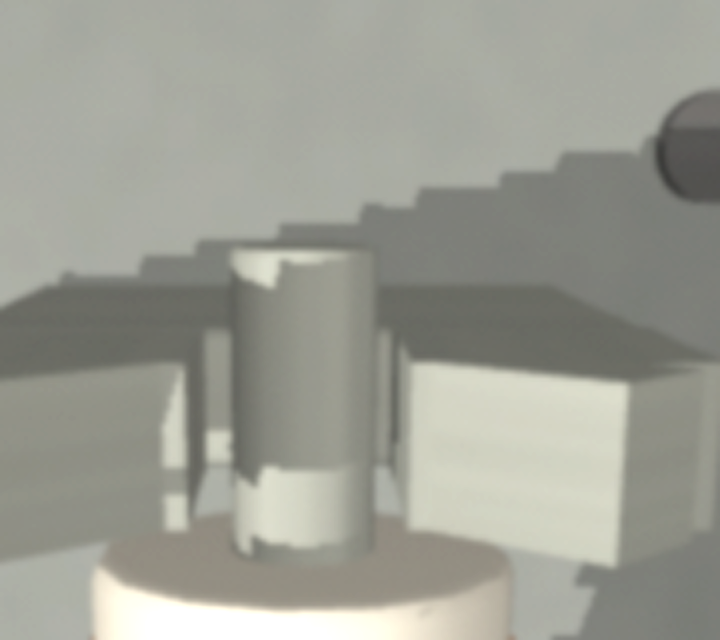

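View pics/s7a.png

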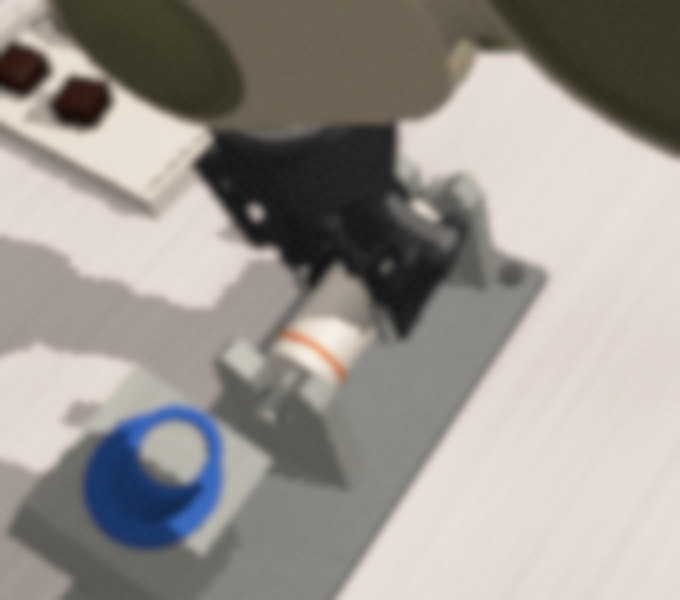

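Contact came at axis height 66 mm, exactly as specified, with both ends in their slots. I'll release, retreat and check.

Run:
```python
from h import *
M,o=down(1.0)
robot.ungrasp();robot.sleep(.1);print(robot.state()['wrist_force'])
robot.move_linear([.6072,.150,.17],o,speed=.15)
robot.reach([.6,.19,.26],[0,np.pi,0]);robot.sleep(.1);look('z1')
robot.reach([.45,-.25,.35],[0,np.pi,0]);robot.sleep(.1)
print(robot.state()['time'])
s=robot.grab_frame('side');cv2.imwrite('pics/s8.png',s);cv2.imwrite('pics/s8a.png',crop(s,90,230,240,380,4))
cv2.imwrite('pics/t8.png',robot.grab_frame('top'))
im=cv2.imread('pics/z1.png');cv2.imwrite('pics/z1a.png',cv2.convertScaleAbs(crop(im,135,105,445,255,2.5),alpha=1.3))
```

```text
[-1.38675606  0.03694671 -0.35841469]
z1 28.275 [0.59995358 0.18988632 0.25948343] [ 0.40532381 -0.12692846  0.25907713] 0.08542697063070934
30.15
```

View pics/z1a.png

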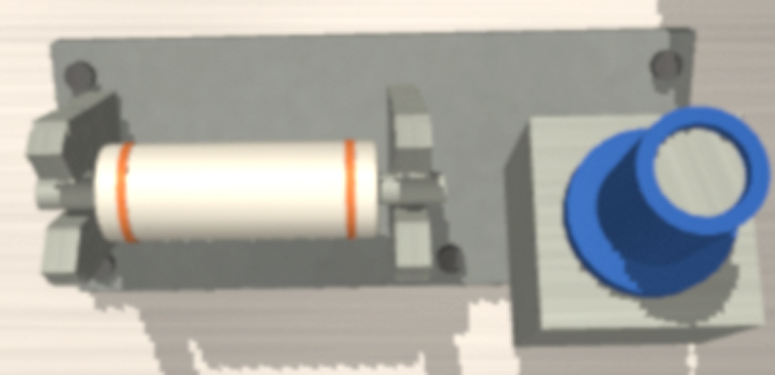

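View pics/s8a.png

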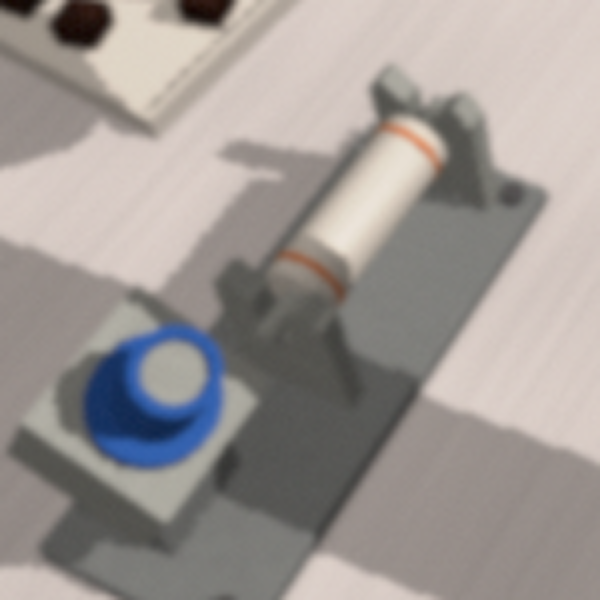

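View pics/t8.png

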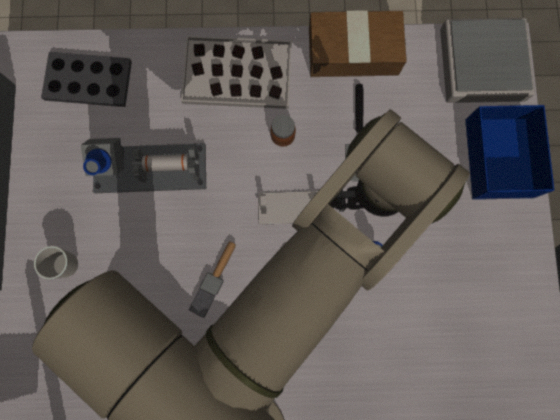

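Run:
```python
from h import *
im,C=ld('z1');Rm,o,Z,Y=frame(1.0);Xf=Rm[:,0];m=np.array([.6062,.2852,.112])
hsv=cv2.cvtColor(im,cv2.COLOR_BGR2HSV);b=cv2.inRange(hsv,(100,120,30),(130,255,255));b[:,:330]=0;b[245:]=0
print('blue obs',cv2.boundingRect(b))
th=np.linspace(0,6.28,90)
for lift in(0,.003):
    pts=np.array([proj(C,m+Z*(h+lift)+r*(Xf*np.cos(t)+Y*np.sin(t))) for h,r in((.0,.027),(.008,.027),(.052,.018)) for t in th])
    print(lift,pts.min(0),pts.max(0)-pts.min(0)); e=pts[180:];print('end',e.mean(0),np.ptp(e,axis=0))
c,h=cv2.findContours(b,cv2.RETR_CCOMP,cv2.CHAIN_APPROX_NONE)
for k,cc in enumerate(c):
    if h[0][k][3]>=0 and cv2.contourArea(cc)>100: print('end obs (recess)',cv2.fitEllipse(cc))
o=cv2.inRange(hsv,(3,110,60),(18,255,255));o[:140]=0;o[220:]=0
n,l,s,ce=cv2.connectedComponentsWithStats(o)
p=[onz(C,*ce[i],.066) for i in range(1,n) if s[i,4]>20 and 150<ce[i][0]<320];print(p,np.linalg.norm(p[0]-p[-1]))
```

```text
blue obs (361, 148, 82, 75)
0 [358.25055959 149.17115942] [83.16078236 76.47305173]
end [414.48661259 174.44022784] [53.75471587 51.4540084 ]
0.003 [359.02779194 147.62811503] [84.30270563 77.45178943]
end [416.08530357 173.17382664] [54.39284497 52.02181786]
end obs (recess) ((414.6991271972656, 173.27760314941406), (36.08810806274414, 40.12130355834961), 124.36194610595703)
[array([0.60663399, 0.19043294, 0.066     ]), array([0.60924347, 0.10620409, 0.066     ])] 0.08426926970926905
```

Run:
```python
from plant import robot
s=robot.state();print(s['time'],s['opening'],s['wrist_force']);robot.close_job()
```

```text
30.25 0.08563759495218709 [ 0.54389128 -0.40800523  0.03162095]
the job is handed in; nothing more can be done
```

Both parts are in place, and I handed the job in at 30.3 s of the 56 s allowed. The gripper was open and touching nothing.

- **Sleeve:** The larger blue sleeve went into the bore, chamfered end first, with almost no side force. The collar stopped 0.7–0.8 mm short of my estimated home depth. Pressing with nearly 30 N moved it only 0.1 mm further, so I read that as full contact and a small error in my bore height. In the final wrist image the sleeve's outline and end face lie within about 3 pixels of the seated prediction. That image alone could not rule out a 1–2 mm gap.
- **Roller:** The white roller with orange bands lies in both slots. It touched bottom at 66 mm axis height, as specified. After release, the spacing of its bands in the image matches a level roller at that height.
- **Bystanders:** The jar is unmoved in the last top view. The arm covers the spatula blade there, so I checked only its handle, which is unmoved.
- **One check that disagreed:** My first reading of the slot centre was about 7 mm off in x because I misread the wide flare. The hover image over the slots showed it, and I corrected it before lowering the roller.

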